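# Close the gap between the drawer units

### The arm

A 6-joint arm with a two-finger parallel gripper is mounted at the origin on the work surface. World frame = base frame: x ahead of the robot, y to its left, z up, the work surface at z = 0. Lengths are in m, angles in rad, forces in N, time in s.
With the tool pointing down it reaches from about 0.275 to 0.825 m from the base axis. Payload 4.9 kg.
Tool frame: the origin (TCP) lies at the very end of the fingers, on their centre line; the grasp point (between the pads) lies 19 mm behind it; y points along the fingers, z is the direction in which the jaws open and shut, and the axes are right-handed (so a half turn about y gives the same grasp; the last joint's range is limited). The gripper opens to 85 mm and grips with 20 to 120 N. Pads are 22 mm wide; open, the fingers measure 114 mm over their backs; the gripper's body (76 mm by 85 mm) begins 54 mm behind the grasp point. The pads swing forward as they close: fully open they stand 13 mm farther back than shut.
Start: joints at [1.144, 0.326, -0.193, 1.052, 0, 1.437], TCP at [0.159, 0.527, 0.231] pointing down, gripper open.
Joint ranges: [-2.65, 2.65], [-0.97, 1.79], [-1.3, 1.35], [-1.93, 2.1], [-1.47, 1.37], [-3.14, 3.14]. Speed limits (rad/s): [2.57, 2.57, 3.14, 3.14, 3.14, 3.14].

### API

Orientations are given as a rotation vector (axis times angle).
In Python, from cell import bot gives the robot as it stands. The module is installed in compiled form; this text tells all that it offers.
- The arm moves only by the tool jog_arm, never from a script. Its argument "plan" is a list of rows, each an object of numbers: "x", "y", "z": the shift along the tool's x, y, z in mm; "rx", "ry", "rz": the turn, a rotation vector about the tool's x, y, z in rad. In form: [{"x": .., "y": .., "z": .., "rx": .., "ry": .., "rz": ..}, ...]. A call has 1 to 10 rows; each row is the pose to reach, as a shift and turn from the pose commanded when the call began, along the tool's axes at that moment; what a row does not reach only later rows make up. A row lasts 1/10 s, in which the tool goes at most 50 mm and 8.59 degrees, less where a joint would pass 70% of its speed; a pose out of reach is approached as far as the arm can. A call with a gripper value outside its range is refused whole. "jaw" is the finger opening in mm, from 0 to 85.4, set as the call begins (left out, the last holds). The fingers move at their own pace and stop on an object; the grip force is fixed at half the most. Time passes only in rows, so rows that repeat a pose let the fingers close. It gives the time, the measured TCP pose, the force and the opening at its end, in the units of the state.
- bot.read_state(): the state, without advancing time (a new reading comes with each control period).
- bot.get_image(name): name is "scene" or "top" or "wrist"; returns the picture (480x640x3 uint8, blue, green, red); there is no depth.
- bot.get_calibration(name): a dict with "fx", "fy", "cx", "cy" (pixels), "R" (3x3) and "t" (3): a world point X has camera coordinates R X + t. Camera axes: x right, y down, z forward; pixel columns grow to the right and rows downward; lengths in m; the calibration is good to about 2 mm. A picture is of the moment at which its call begins: read the wrist's pose just before it. get_calibration takes no time and is no camera call; for the wrist camera it gives the pose at the moment of the call.
- bot.hand_in(): hands the job in, once; it reports no verdict.
The state is a dict: "time_s": time; "q": joint angles; "joint_vel": joint speeds; "joint_efforts": joint torques, N m; "eef_pos": TCP position; "tcp_rot": TCP orientation; "force": force on the tool from outside, world axes, zero at the start; "torque": the same for the moment, N m; "gripper_width": opening from 0.0 (shut) to 1.0 (fully open).
Only numpy, scipy, OpenCV 4.12 (cv2) and the standard library are available. Lean on these libraries where they do the work, as an engineer would, in place of code of your own. Each camera call takes 0.05 s, during which the arm holds its last target. There are 200 camera calls.

### The job

A steel canister is standing in the gap between the two little pine drawer units. First lift it out and stand it upright in the shallow wooden tray, then slide the loose one-drawer unit up against the fixed two-drawer unit so that their sides meet flush with no gap and their drawer fronts are level with each other. Do not topple the unit, and leave the plate, the mug and the cooking pot where they are.

Things in the scene. Friction and masses are not known exactly. Their poses are not given: they have to be found in the camera images.
- fixed_unit: Pine two-drawer unit screwed to the table by two small steel angle brackets behind it (they reach 25 mm behind its back, 50 mm high); it cannot move. 130 deep (x) by 110 wide (y) by 100 high. Origin: centre of its underside, on the table. Its x axis points from the drawer fronts to the back, z up; drawer fronts at x = -65 mm, sides at y = +-55 mm.
- loose_unit: Pine one-drawer unit, loose on the table, about 0.7 kg, 130 deep (x) by 110 wide (y) by 70 high: too wide to grasp. Stands to the left or to the right of the fixed unit, slightly askew and in front of or behind its line. Origin: centre of its underside. x from drawer front to back, z up; drawer front at x = -65 mm, sides at y = +-55 mm. No handle, only a round dark finger hole drawn on its front.
- canister: Round steel canister with a dark wooden lid, 64 mm diameter, 120 high (the lid, 60 mm diameter, is the top 16 mm), about 0.25 kg, standing upright in the gap between the two units. Origin: centre of its underside, z up along its axis.
- tray: Shallow dark wooden rectangular tray fixed to the table, 130 (x) by 150 (y) by 18 high, walls and floor 5 mm thick; it lies to the front left or front right. Origin: centre of its underside, z up.
- plate: Bystander: round blue plate, 140 diameter, 18 high. Origin: centre of its underside.
- mug: Bystander: white mug with handle, 80 diameter, 95 high. Origin: centre of its underside.
- saucepan: Bystander: steel cooking pot with two small side handles, 170 diameter, 90 high. Origin: centre of its underside.
Not all that is in view belongs to the job. Leave any blue, red or turquoise look-alike of the loose_unit alone.

How it is judged:
By the outcome, as a careful person would: the job done as asked, in the order asked, and still so for the second after the job is handed in, with the robot touching nothing.
It also fails if it takes over 72 s, if anything falls off the work surface, if the arm or the gripper's body presses on something with over 40 N, if the wrist force passes 120 N, or if a joint passes its speed limit or range.

## Working session

There is one attempt and no reset: what is moved stays moved. The work goes in short steps, Python scripts to look and compute and a tool call to move; the robot and the scene stay as the last step left them, time stands still between calls to the robot, and variables do not carry over. Pictures are saved under pics/ and viewed, about 8 in all and at most 12, crops included, and the job is handed in when it is done.

Besides the shell and the picture viewer there is one more tool, called after "Emit:" as name([rows], argument=value, ...), one row to a line, values as JSON. jog_arm: Moves the arm, as the interface text tells. Its arguments: {"type":"object","properties":{"plan":{"type":"array","items":{"type":"object","properties":{"x":{"type":"number"},"y":{"type":"number"},"z":{"type":"number"},"rx":{"type":"number"},"ry":{"type":"number"},"rz":{"type":"number"}}}},"jaw":{"type":"number"}},"required":["plan"]}

```bash
mkdir -p pics
python3 - <<'E'
from cell import bot
import cv2,numpy as np
s=bot.read_state();print({k:np.round(v,3) for k,v in s.items()})
for n in("top","scene"):
    cv2.imwrite(f"pics/{n}0.png",bot.get_image(n));c=bot.get_calibration(n);print(n,c)
E
```

```text
{'time_s': np.float64(0.0), 'q': array([ 1.144,  0.327, -0.194,  1.052,  0.   ,  1.437]), 'joint_vel': array([ 0.001, -0.001, -0.   , -0.001, -0.002,  0.002]), 'joint_efforts': array([ 3.0000e-03, -4.4339e+01,  2.6244e+01,  1.6000e-02,  0.0000e+00,
       -0.0000e+00]), 'eef_pos': array([0.158, 0.526, 0.23 ]), 'tcp_rot': array([-1.56 ,  0.23 , -0.229]), 'force': array([-0.107,  0.914, -0.041]), 'torque': array([-0.05 ,  0.03 , -0.005]), 'gripper_width': np.float64(1.005)}
top {'fx': 605.1365564395863, 'fy': 605.1365564395863, 'cx': 331.9344746698102, 'cy': 237.44009890629906, 'R': array([[ 2.54373263e-02, -9.99668582e-01,  3.95826536e-03],
       [-9.86107017e-01, -2.57420267e-02, -1.64104538e-01],
       [ 1.64152044e-01,  2.71107433e-04, -9.86435012e-01]]), 't': array([-0.04623396,  0.45600876,  1.39773398])}
scene {'fx': 516.9238968327099, 'fy': 516.9238968327099, 'cx': 323.53027182732285, 'cy': 235.47112999209432, 'R': array([[ 6.02182675e-01,  7.98358287e-01, -2.67008880e-04],
       [ 5.70410378e-01, -4.30480937e-01, -6.99512805e-01],
       [-5.58576787e-01,  4.21082187e-01, -7.14620014e-01]]), 't': array([-0.29264052, -0.24136744,  1.69375297])}
```

View pics/top0.png

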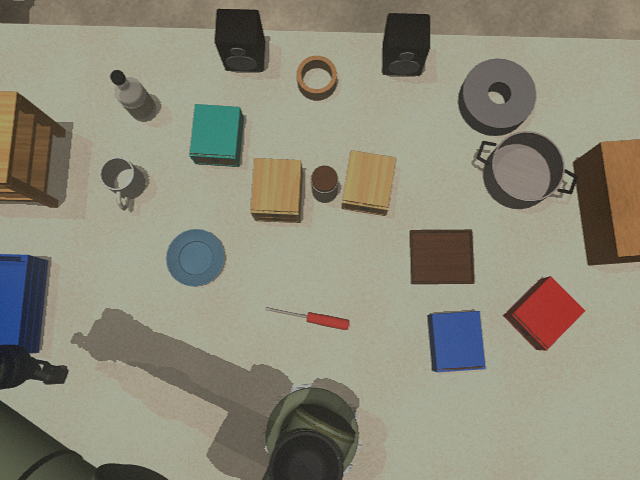

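View pics/scene0.png

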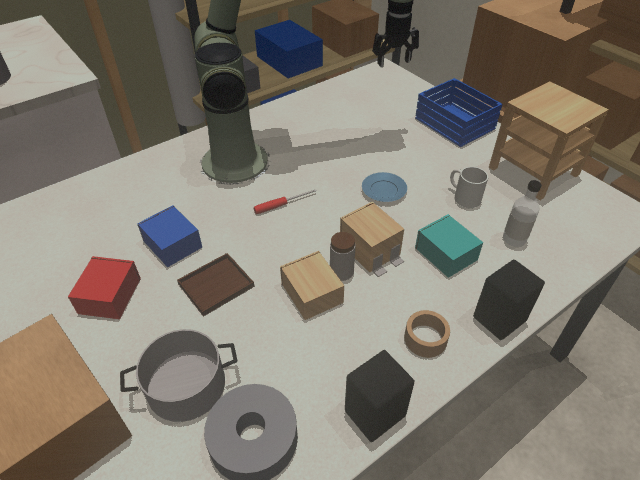

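Candidates in the top picture: pine units at (275,188), which has brackets behind it in the scene view and so is the fixed one, and (370,181), the loose one. The look-alikes are teal (216,135), blue (457,340) and red (545,312). The canister is at (324,183), not the bottle at (132,95). The tray is at (442,257). I'll check the choice in one close crop.

Run:
```python
import cv2
im=cv2.imread("pics/top0.png")[140:300,235:485]
cv2.imwrite("pics/crop0.png",cv2.resize(im,None,fx=3.2,fy=3.2,interpolation=cv2.INTER_CUBIC))
```

```text
(no output)
```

View pics/crop0.png

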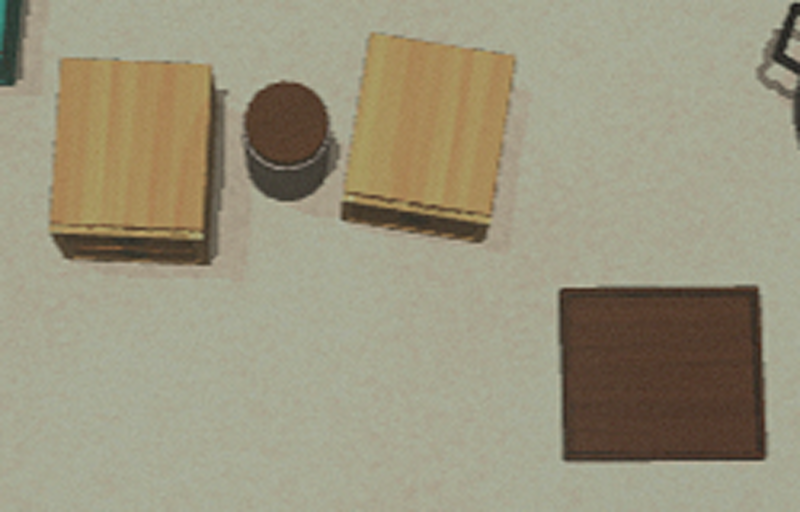

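The crop shows the fixed unit at left, the canister lid at crop (287,124), the loose unit at right and slightly clockwise, and the tray at lower right. Next I compute positions.

```bash
cat > h.py <<'E'
from cell import bot
import numpy as np,cv2
from scipy.spatial.transform import Rotation as Ro
def back(px,z,c):
    px=np.atleast_2d(px).astype(float);d=np.c_[(px[:,0]-c["cx"])/c["fx"],(px[:,1]-c["cy"])/c["fy"],np.ones(len(px))]@c["R"]
    o=-c["R"].T@c["t"];return o+d*((z-o[2])/d[:,2])[:,None]
def proj(X,c):
    p=np.atleast_2d(X)@c["R"].T+c["t"];return np.c_[p[:,0]/p[:,2]*c["fx"]+c["cx"],p[:,1]/p[:,2]*c["fy"]+c["cy"]]
def rect(P):  # corners BL BR FR FL -> centre, yaw, sizes
    P=P[:,:2];e=(P[0]-P[3]+P[1]-P[2])/2;w=(P[0]-P[1]+P[3]-P[2])/2
    return np.round(P.mean(0),4),np.round(np.degrees([np.arctan2(e[1],e[0]),np.arctan2(-w[0],w[1])]),2),np.round([np.hypot(*e),np.hypot(*w)],4)
E
python3 - <<'E'
from h import *
c=bot.get_calibration("top")
f=lambda L:np.array(L)/3.2+[235,140]-.3
for n,z,L in(("fixed",.1,[(60,58),(211,65),(203,239),(50,233)]),("loose",.07,[(371,33),(514,54),(490,217),(344,196)]),("tray",.018,[(560,289),(757,287),(765,459),(565,460)])):
    print(n,rect(back(f(L),z,c)))
print("lid",back(f([(287,124)]),.12,c))
s=bot.read_state();R=Ro.from_rotvec(s["tcp_rot"]).as_matrix();print(R.round(3))
E
```

```text
fixed (array([0.5632, 0.098 ]), array([-0.54, -1.  ]), array([0.129 , 0.1094]))
loose (array([ 0.5946, -0.1183]), array([-7.74, -7.01]), array([0.1253, 0.1075]))
tray (array([ 0.4214, -0.2979]), array([1.91, 1.93]), array([0.1294, 0.1487]))
lid [[ 0.5786887  -0.01390304  0.12      ]]
[[ 0.957 -0.001  0.289]
 [-0.289 -0.001  0.957]
 [-0.    -1.    -0.002]]
```

Emit:
jog_arm([
  {"x":559,"y":-100,"z":-395,"ry":1.276},
  {"x":559,"y":-100,"z":-395,"ry":1.276},
  {"x":559,"y":-100,"z":-395,"ry":1.276},
  {"x":559,"y":-100,"z":-395,"ry":1.276},
  {"x":559,"y":-100,"z":-395,"ry":1.276},
  {"x":559,"y":-100,"z":-395,"ry":1.276},
  {"x":559,"y":-100,"z":-395,"ry":1.276},
  {"x":559,"y":-100,"z":-395,"ry":1.276},
  {"x":559,"y":-100,"z":-395,"ry":1.276},
  {"x":559,"y":-100,"z":-395,"ry":1.276},
], jaw=85.4)

```text
schema error: expected keys x, y, z, rx, ry, rz
```

Emit:
jog_arm([
  {"x":559,"y":-100,"z":-395,"rx":0,"ry":1.276,"rz":0},
  {"x":559,"y":-100,"z":-395,"rx":0,"ry":1.276,"rz":0},
  {"x":559,"y":-100,"z":-395,"rx":0,"ry":1.276,"rz":0},
  {"x":559,"y":-100,"z":-395,"rx":0,"ry":1.276,"rz":0},
  {"x":559,"y":-100,"z":-395,"rx":0,"ry":1.276,"rz":0},
  {"x":559,"y":-100,"z":-395,"rx":0,"ry":1.276,"rz":0},
  {"x":559,"y":-100,"z":-395,"rx":0,"ry":1.276,"rz":0},
  {"x":559,"y":-100,"z":-395,"rx":0,"ry":1.276,"rz":0},
  {"x":559,"y":-100,"z":-395,"rx":0,"ry":1.276,"rz":0},
  {"x":559,"y":-100,"z":-395,"rx":0,"ry":1.276,"rz":0},
], jaw=85.4)

```text
time_s: 1.1
eef_pos: [0.4639, 0.1347, 0.3037]
tcp_rot: [-1.209, 1.209, -1.209]
force: [0.5, -0.3, 0.6]
gripper_width: 0.996
```

Emit:
jog_arm([
  {"x":148,"y":-20,"z":110,"rx":0,"ry":0,"rz":0},
  {"x":148,"y":-20,"z":110,"rx":0,"ry":0,"rz":0},
  {"x":148,"y":-20,"z":110,"rx":0,"ry":0,"rz":0},
  {"x":148,"y":-20,"z":110,"rx":0,"ry":0,"rz":0},
  {"x":148,"y":-20,"z":110,"rx":0,"ry":0,"rz":0},
  {"x":148,"y":-20,"z":110,"rx":0,"ry":0,"rz":0},
])

```text
time_s: 1.7
eef_pos: [0.5732, -0.0117, 0.3226]
tcp_rot: [-1.21, 1.211, -1.208]
force: [0.1, 1.5, 0.3]
gripper_width: 1.005
```

Run:
```python
from h import *
s=bot.read_state();print(s["eef_pos"],Ro.from_rotvec(s["tcp_rot"]).as_matrix().round(3),s["q"].round(2))
c=bot.get_calibration("wrist");im=bot.get_image("wrist");cv2.imwrite("pics/w1.png",im)
np.save("w1.npy",c,allow_pickle=True);print(-c["R"].T@c["t"],c["fx"])
for X in [(.579,-.014,.12),(.5946,-.1183,.07),(.5632,.098,.1)]:print(proj(X,c))
```

```text
[ 0.57322844 -0.01165789  0.32263897] [[ 0.    -0.002  1.   ]
 [-1.     0.001  0.   ]
 [-0.001 -1.    -0.002]] [-0.15  0.33  0.05  1.29  0.    1.42]
[0.57271206 0.07381357 0.46603881] 378.13884396341365
[[327.20529347 206.71515692]]
[[339.37801459 283.83121937]]
[[310.01854     79.33281569]]
```

View pics/w1.png

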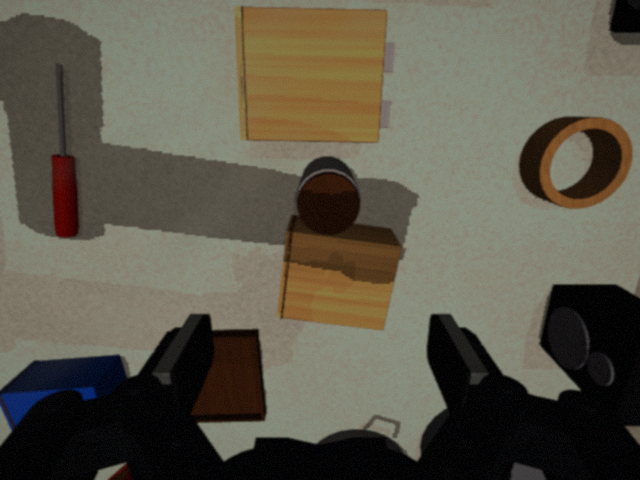

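Run:
```python
from h import *
c=np.load("w1.npy",allow_pickle=True).item()
print("lid",back([(328,202)],.12,c))
print("fixed",rect(back([(386,10),(379,142),(246,139.5),(238,7)],.1,c)), back([(386,10),(379,142),(246,139.5),(238,7)],.1,c).round(4))
print("loose BR,FR",back([(384,328.5),(279.5,318)],.07,c))
print("pred loose corners px")
R=Ro.from_euler("z",-7.4,degrees=True).as_matrix()
for a,b in((65,55),(65,-55),(-65,-55),(-65,55)):print(proj(np.array([.5935,-.1183,.07])+R@[a/1e3,b/1e3,0],c))
im=cv2.imread("pics/w1.png")[130:345,180:430];im=cv2.convertScaleAbs(im,alpha=1.8)
cv2.imwrite("pics/w1c.png",cv2.resize(im,None,fx=2.8,fy=2.8,interpolation=cv2.INTER_CUBIC))
```

```text
lid [[ 0.57971357 -0.00945805  0.12      ]]
fixed (array([0.5653, 0.099 ]), array([-1.01, -0.12]), array([0.1252, 0.1087])) [[0.628  0.1523 0.1   ]
 [0.6277 0.0436 0.1   ]
 [0.5026 0.0458 0.1   ]
 [0.5028 0.1545 0.1   ]]
loose BR,FR [[ 0.6494739  -0.17771464  0.07      ]
 [ 0.52383305 -0.16345992  0.07      ]]
pred loose corners px
[[403.24454014 246.4083791 ]]
[[384.9968123  331.01081286]]
[[277.96107396 318.7383804 ]]
[[287.28324986 232.01708642]]
```

View pics/w1c.png

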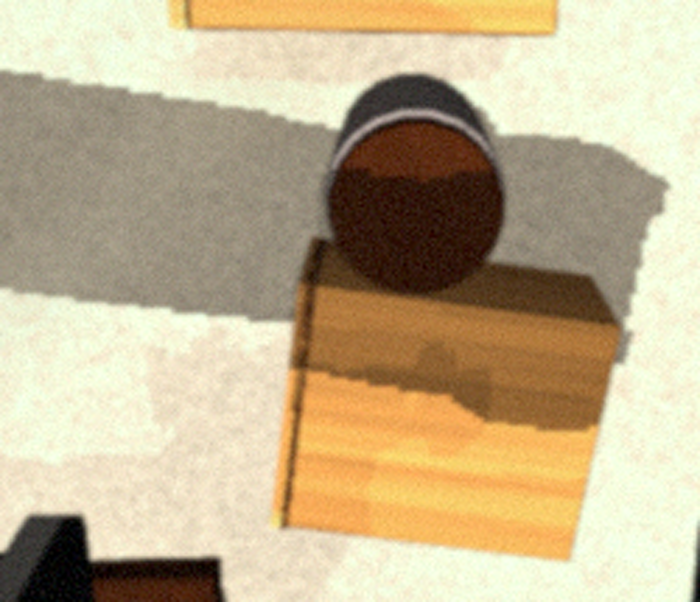

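Lid centre agrees between cameras at about (0.579, -0.012). I'll descend with the jaws along x, so the fingers sit in front of and behind the canister in the gap.

Emit:
jog_arm([
  {"x":0,"y":40,"z":6,"rx":0,"ry":0,"rz":0},
  {"x":0,"y":80,"z":6,"rx":0,"ry":0,"rz":0},
  {"x":0,"y":120,"z":6,"rx":0,"ry":0,"rz":0},
  {"x":0,"y":155,"z":6,"rx":0,"ry":0,"rz":0},
  {"x":0,"y":180,"z":6,"rx":0,"ry":0,"rz":0},
  {"x":0,"y":205,"z":6,"rx":0,"ry":0,"rz":0},
  {"x":0,"y":225,"z":6,"rx":0,"ry":0,"rz":0},
  {"x":0,"y":240,"z":6,"rx":0,"ry":0,"rz":0},
  {"x":0,"y":250,"z":6,"rx":0,"ry":0,"rz":0},
  {"x":0,"y":250,"z":6,"rx":0,"ry":0,"rz":0},
], jaw=85.4)

```text
time_s: 2.75
eef_pos: [0.5779, -0.0098, 0.0725]
tcp_rot: [-1.212, 1.209, -1.205]
force: [-0.2, -0.3, 0.4]
gripper_width: 1.001
```

Emit:
jog_arm([
  {"x":0,"y":0,"z":0,"rx":0,"ry":0,"rz":0},
  {"x":0,"y":0,"z":0,"rx":0,"ry":0,"rz":0},
  {"x":0,"y":0,"z":0,"rx":0,"ry":0,"rz":0},
  {"x":0,"y":0,"z":0,"rx":0,"ry":0,"rz":0},
  {"x":0,"y":0,"z":0,"rx":0,"ry":0,"rz":0},
  {"x":0,"y":0,"z":0,"rx":0,"ry":0,"rz":0},
  {"x":0,"y":0,"z":0,"rx":0,"ry":0,"rz":0},
  {"x":0,"y":0,"z":0,"rx":0,"ry":0,"rz":0},
], jaw=50)

```text
time_s: 3.55
eef_pos: [0.5805, -0.0111, 0.0753]
tcp_rot: [-1.208, 1.206, -1.209]
force: [-0.5, 1.1, 5.8]
gripper_width: 0.729
```

Emit:
jog_arm([
  {"x":0,"y":-20,"z":0,"rx":0,"ry":0,"rz":0},
  {"x":0,"y":-50,"z":0,"rx":0,"ry":0,"rz":0},
  {"x":0,"y":-90,"z":0,"rx":0,"ry":0,"rz":0},
  {"x":0,"y":-120,"z":0,"rx":0,"ry":0,"rz":0},
  {"x":25,"y":-130,"z":-14,"rx":0,"ry":0,"rz":0},
  {"x":60,"y":-130,"z":-33,"rx":0,"ry":0,"rz":0},
  {"x":95,"y":-130,"z":-52,"rx":0,"ry":0,"rz":0},
  {"x":130,"y":-130,"z":-72,"rx":0,"ry":0,"rz":0},
  {"x":165,"y":-130,"z":-91,"rx":0,"ry":0,"rz":0},
  {"x":200,"y":-130,"z":-110,"rx":0,"ry":0,"rz":0},
])

```text
time_s: 4.55
eef_pos: [0.4688, -0.2125, 0.2038]
tcp_rot: [-1.21, 1.207, -1.208]
force: [1.6, -0.2, -1.9]
gripper_width: 0.725
```

Emit:
jog_arm([
  {"x":30,"y":0,"z":-17,"rx":0,"ry":0,"rz":0},
  {"x":60,"y":0,"z":-33,"rx":0,"ry":0,"rz":0},
  {"x":80,"y":0,"z":-45,"rx":0,"ry":0,"rz":0},
  {"x":87,"y":0,"z":-49,"rx":0,"ry":0,"rz":0},
  {"x":87,"y":0,"z":-49,"rx":0,"ry":0,"rz":0},
  {"x":87,"y":0,"z":-49,"rx":0,"ry":0,"rz":0},
])

```text
time_s: 5.15
eef_pos: [0.4213, -0.2977, 0.2036]
tcp_rot: [-1.21, 1.208, -1.207]
force: [-0.9, 0.1, -2.5]
gripper_width: 0.729
```

Run:
```python
from h import *
s=bot.read_state();print(s["eef_pos"].round(4),Ro.from_rotvec(s["tcp_rot"]).as_matrix().round(3),s["force"],s["gripper_width"])
im=bot.get_image("top");cv2.imwrite("pics/t2.png",im)
a=cv2.resize(im[120:320,240:500],None,fx=1.5,fy=1.5);b=bot.get_image("scene")[180:380,100:360];b=cv2.resize(b,None,fx=1.5,fy=1.5)
cv2.imwrite("pics/m2.png",np.hstack([a,b]))
```

```text
[ 0.4213 -0.2977  0.2036] [[ 0.002  0.     1.   ]
 [-1.     0.001  0.002]
 [-0.001 -1.     0.   ]] [-0.87212885  0.07022937 -2.45251588] 0.7292846271673269
```

View pics/m2.png

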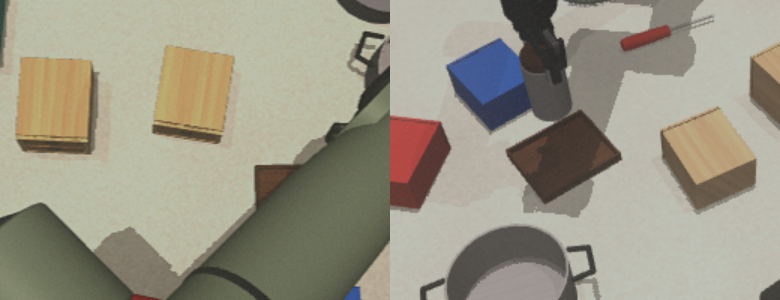

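The mosaic shows the canister held (the force fits 0.25 kg) and hanging above the tray; the units are undisturbed. Lowering it now.

Emit:
jog_arm([
  {"x":0,"y":30,"z":0,"rx":0,"ry":0,"rz":0},
  {"x":0,"y":60,"z":0,"rx":0,"ry":0,"rz":0},
  {"x":0,"y":85,"z":0,"rx":0,"ry":0,"rz":0},
  {"x":0,"y":105,"z":0,"rx":0,"ry":0,"rz":0},
  {"x":0,"y":115,"z":0,"rx":0,"ry":0,"rz":0},
  {"x":0,"y":120,"z":0,"rx":0,"ry":0,"rz":0},
  {"x":0,"y":122,"z":0,"rx":0,"ry":0,"rz":0},
  {"x":0,"y":122,"z":0,"rx":0,"ry":0,"rz":0},
])

```text
time_s: 6.05
eef_pos: [0.4216, -0.2987, 0.0822]
tcp_rot: [-1.21, 1.207, -1.208]
force: [-0.2, 0.3, -1.8]
gripper_width: 0.729
```

Emit:
jog_arm([
  {"x":0,"y":1,"z":0,"rx":0,"ry":0,"rz":0},
  {"x":0,"y":2,"z":0,"rx":0,"ry":0,"rz":0},
  {"x":0,"y":2,"z":0,"rx":0,"ry":0,"rz":0},
])

```text
time_s: 6.35
eef_pos: [0.4216, -0.299, 0.0803]
tcp_rot: [-1.21, 1.206, -1.209]
force: [0.2, -0.1, 1.0]
gripper_width: 0.728
```

Emit:
jog_arm([
  {"x":0,"y":1,"z":0,"rx":0,"ry":0,"rz":0},
  {"x":0,"y":1,"z":0,"rx":0,"ry":0,"rz":0},
])

```text
time_s: 6.55
eef_pos: [0.4217, -0.2992, 0.0802]
tcp_rot: [-1.21, 1.206, -1.21]
force: [-1.7, 1.7, 9.5]
gripper_width: 0.725
```

Emit:
jog_arm([
  {"x":0,"y":0,"z":0,"rx":0,"ry":0,"rz":0},
  {"x":0,"y":0,"z":0,"rx":0,"ry":0,"rz":0},
  {"x":0,"y":0,"z":0,"rx":0,"ry":0,"rz":0},
  {"x":0,"y":0,"z":0,"rx":0,"ry":0,"rz":0},
  {"x":0,"y":0,"z":0,"rx":0,"ry":0,"rz":0},
  {"x":0,"y":0,"z":0,"rx":0,"ry":0,"rz":0},
], jaw=85.4)

```text
time_s: 7.15
eef_pos: [0.421, -0.2984, 0.0785]
tcp_rot: [-1.21, 1.208, -1.208]
force: [0.6, 0.6, 0.5]
gripper_width: 1.001
```

Emit:
jog_arm([
  {"x":0,"y":-25,"z":0,"rx":0,"ry":0,"rz":0},
  {"x":0,"y":-60,"z":0,"rx":0,"ry":0,"rz":0},
  {"x":0,"y":-105,"z":0,"rx":0,"ry":0,"rz":0},
  {"x":0,"y":-150,"z":0,"rx":0,"ry":0,"rz":0},
  {"x":0,"y":-195,"z":0,"rx":0,"ry":0,"rz":0},
  {"x":-25,"y":-220,"z":40,"rx":0,"ry":-0.14,"rz":0},
  {"x":-45,"y":-220,"z":80,"rx":0,"ry":-0.28,"rz":0},
  {"x":-65,"y":-220,"z":120,"rx":0,"ry":-0.42,"rz":0},
  {"x":-85,"y":-220,"z":160,"rx":0,"ry":-0.56,"rz":0},
  {"x":-105,"y":-220,"z":200,"rx":0,"ry":-0.7,"rz":0},
], jaw=50)

```text
time_s: 8.15
eef_pos: [0.6223, -0.192, 0.2986]
tcp_rot: [-1.464, 0.674, -0.674]
force: [0.6, -1.5, 0.7]
gripper_width: 0.588
```

Run:
```python
from h import *
s=bot.read_state();R=Ro.from_rotvec(s["tcp_rot"]).as_matrix();print(s["eef_pos"].round(4),R.round(3),s["gripper_width"])
T=np.array([.72,-.134,.30]);print("shift tool mm",(R.T@(T-s["eef_pos"])*1e3).round(1), "tool z az",np.degrees(np.arctan2(R[1,2],R[0,2])))
```

```text
[ 0.6223 -0.192   0.2986] [[ 0.65  0.    0.76]
 [-0.76 -0.    0.65]
 [ 0.   -1.   -0.  ]] 0.5884112085781426
shift tool mm [ 19.5  -1.4 111.9] tool z az 40.55660361438513
```

Emit:
jog_arm([
  {"x":5,"y":0,"z":35,"rx":0,"ry":-0.14,"rz":0},
  {"x":10,"y":0,"z":70,"rx":0,"ry":-0.28,"rz":0},
  {"x":15,"y":0,"z":95,"rx":0,"ry":-0.42,"rz":0},
  {"x":19,"y":0,"z":111,"rx":0,"ry":-0.56,"rz":0},
  {"x":19,"y":0,"z":111,"rx":0,"ry":-0.7,"rz":0},
  {"x":19,"y":0,"z":111,"rx":0,"ry":-0.734,"rz":0},
  {"x":19,"y":0,"z":111,"rx":0,"ry":-0.734,"rz":0},
  {"x":19,"y":0,"z":111,"rx":0,"ry":-0.734,"rz":0},
])

```text
time_s: 8.95
eef_pos: [0.7178, -0.1359, 0.2983]
tcp_rot: [-1.568, 0.107, -0.106]
force: [-0.3, -0.1, -0.3]
gripper_width: 0.582
```

Run:
```python
from h import *
s=bot.read_state();R=Ro.from_rotvec(s["tcp_rot"]).as_matrix();print(s["eef_pos"].round(4),R.round(3),s["gripper_width"])
c=bot.get_calibration("wrist");im=bot.get_image("wrist");np.save("w3.npy",c,allow_pickle=True);cv2.imwrite("pics/w3.png",im);print(-c["R"].T@c["t"])
t=bot.get_image("top");cv2.imwrite("pics/t3.png",t)
cv2.imwrite("pics/m3.png",np.hstack([cv2.resize(im,(480,360)),cv2.resize(t[150:270,245:350],(315,360),interpolation=cv2.INTER_CUBIC)]))
```

```text
[ 0.7178 -0.1359  0.2983] [[ 0.991 -0.     0.135]
 [-0.135  0.     0.991]
 [-0.    -1.     0.   ]] 0.5821131501899585
[ 0.63345015 -0.12335427  0.44166131]
```

View pics/m3.png

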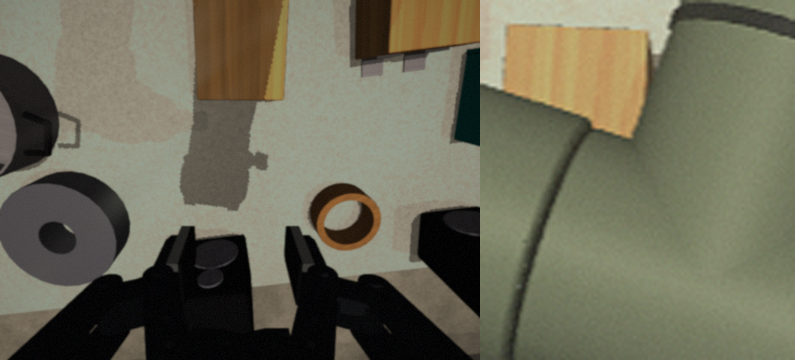

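Run:
```python
from h import *
c=np.load("w3.npy",allow_pickle=True).item();s=bot.read_state();R=Ro.from_rotvec(s["tcp_rot"]).as_matrix()
P=back(np.array([(197,100),(284,100)])*4/3,.07,c);print(P.round(4),np.hypot(*(P[0]-P[1])[:2]),P.mean(0))
print("mid in tool mm",R.T@(P.mean(0)-s["eef_pos"])*1e3)
print("fixed back right", back(np.array([(390,53),(480,43)])*4/3,.1,c))
```

```text
[[ 0.6487 -0.1802  0.07  ]
 [ 0.6636 -0.0712  0.07  ]] 0.11004629968855997 [ 0.65618465 -0.12569218  0.07      ]
mid in tool mm [-62.3985872  228.57205873   1.89262122]
fixed back right [[0.62702032 0.04493598 0.1       ]
 [0.63015902 0.14209311 0.1       ]]
```

Emit:
jog_arm([
  {"x":0,"y":45,"z":2,"rx":0,"ry":0,"rz":0},
  {"x":0,"y":90,"z":2,"rx":0,"ry":0,"rz":0},
  {"x":0,"y":135,"z":2,"rx":0,"ry":0,"rz":0},
  {"x":0,"y":180,"z":2,"rx":0,"ry":0,"rz":0},
  {"x":0,"y":215,"z":2,"rx":0,"ry":0,"rz":0},
  {"x":0,"y":245,"z":2,"rx":0,"ry":0,"rz":0},
  {"x":0,"y":265,"z":2,"rx":0,"ry":0,"rz":0},
  {"x":0,"y":278,"z":2,"rx":0,"ry":0,"rz":0},
  {"x":0,"y":278,"z":2,"rx":0,"ry":0,"rz":0},
])

```text
time_s: 9.95
eef_pos: [0.7166, -0.1336, 0.0185]
tcp_rot: [-1.567, 0.109, -0.103]
force: [-0.3, -0.3, -1.1]
gripper_width: 0.585
```

Emit:
jog_arm([
  {"x":-15,"y":0,"z":0,"rx":0,"ry":0,"rz":0},
  {"x":-30,"y":0,"z":0,"rx":0,"ry":0,"rz":0},
  {"x":-40,"y":0,"z":0,"rx":0,"ry":0,"rz":0},
  {"x":-47,"y":0,"z":0,"rx":0,"ry":0,"rz":0},
  {"x":-51,"y":0,"z":0,"rx":0,"ry":0,"rz":0},
  {"x":-54,"y":0,"z":0,"rx":0,"ry":0,"rz":0},
  {"x":-57,"y":0,"z":-1,"rx":0,"ry":-0.02,"rz":0},
  {"x":-60,"y":0,"z":-1,"rx":0,"ry":-0.04,"rz":0},
])

```text
time_s: 10.75
eef_pos: [0.6603, -0.127, 0.0216]
tcp_rot: [-1.57, 0.071, -0.076]
force: [4.8, 1.3, 0.7]
gripper_width: 0.59
```

Emit:
jog_arm([
  {"x":-3,"y":0,"z":0,"rx":0,"ry":-0.02,"rz":0},
  {"x":-6,"y":0,"z":-1,"rx":0,"ry":-0.04,"rz":0},
  {"x":-9,"y":0,"z":-1,"rx":0,"ry":-0.06,"rz":0},
  {"x":-12,"y":0,"z":-1,"rx":0,"ry":-0.08,"rz":0},
  {"x":-15,"y":0,"z":-1,"rx":0,"ry":-0.08,"rz":0},
  {"x":-18,"y":0,"z":-2,"rx":0,"ry":-0.08,"rz":0},
  {"x":-20,"y":0,"z":-2,"rx":0,"ry":-0.08,"rz":0},
  {"x":-20,"y":0,"z":-2,"rx":0,"ry":-0.08,"rz":0},
])

```text
time_s: 11.55
eef_pos: [0.6377, -0.1271, 0.0204]
tcp_rot: [-1.571, 0.012, -0.011]
force: [3.7, 0.1, 1.1]
gripper_width: 0.588
```

Run:
```python
from h import *
s=bot.read_state();R=Ro.from_rotvec(s["tcp_rot"]).as_matrix();print(s["eef_pos"].round(4),R.round(3),s["force"].round(1))
```

```text
[ 0.6377 -0.1271  0.0204] [[ 1.    -0.001  0.015]
 [-0.015 -0.     1.   ]
 [-0.001 -1.    -0.   ]] [3.7 0.1 1.1]
```

Emit:
jog_arm([
  {"x":20,"y":0,"z":0,"rx":0,"ry":0,"rz":0},
  {"x":40,"y":-10,"z":0,"rx":0,"ry":0,"rz":0},
  {"x":45,"y":-55,"z":0,"rx":0,"ry":0,"rz":0},
  {"x":45,"y":-105,"z":0,"rx":0,"ry":0.14,"rz":0},
  {"x":35,"y":-155,"z":-5,"rx":0,"ry":0.28,"rz":0},
  {"x":15,"y":-200,"z":-20,"rx":0,"ry":0.42,"rz":0},
  {"x":-5,"y":-240,"z":-35,"rx":0,"ry":0.56,"rz":0},
  {"x":-30,"y":-270,"z":-50,"rx":0,"ry":0.7,"rz":0},
  {"x":-50,"y":-280,"z":-70,"rx":0,"ry":0.84,"rz":0},
  {"x":-75,"y":-280,"z":-94,"rx":0,"ry":0.98,"rz":0},
], jaw=60)

```text
time_s: 12.55
eef_pos: [0.5608, -0.2205, 0.3023]
tcp_rot: [-1.428, 0.778, -0.78]
force: [0.4, -0.3, -0.6]
gripper_width: 0.703
```

Run:
```python
from h import *
s=bot.read_state();R=Ro.from_rotvec(s["tcp_rot"]).as_matrix();print(s["eef_pos"].round(4),R.round(3),s["gripper_width"])
T=np.array([.562,-.22,.32]);print("shift tool mm",(R.T@(T-s["eef_pos"])*1e3).round(1), "tool z az",np.arctan2(R[1,2],R[0,2])+.012)
```

```text
[ 0.5608 -0.2205  0.3023] [[ 0.541  0.     0.841]
 [-0.841 -0.002  0.541]
 [ 0.002 -1.    -0.001]] 0.7025849250863289
shift tool mm [  0.2 -17.7   1.2] tool z az 0.5832865080580663
```

Emit:
jog_arm([
  {"x":0,"y":-10,"z":1,"rx":0,"ry":0.14,"rz":0},
  {"x":0,"y":-18,"z":1,"rx":0,"ry":0.28,"rz":0},
  {"x":0,"y":-18,"z":1,"rx":0,"ry":0.42,"rz":0},
  {"x":0,"y":-18,"z":1,"rx":0,"ry":0.56,"rz":0},
  {"x":0,"y":-18,"z":1,"rx":0,"ry":0.583,"rz":0},
  {"x":0,"y":-18,"z":1,"rx":0,"ry":0.583,"rz":0},
  {"x":0,"y":-18,"z":1,"rx":0,"ry":0.583,"rz":0},
])

```text
time_s: 13.25
eef_pos: [0.5624, -0.2192, 0.3181]
tcp_rot: [-1.208, 1.214, -1.212]
force: [0.6, -0.1, -0.2]
gripper_width: 0.702
```

Run:
```python
from h import *
s=bot.read_state();R=Ro.from_rotvec(s["tcp_rot"]).as_matrix();print(s["eef_pos"].round(4),R.round(3),s["gripper_width"])
c=bot.get_calibration("wrist");im=bot.get_image("wrist");np.save("w4.npy",c,allow_pickle=True);cv2.imwrite("pics/w4.png",im);print(-c["R"].T@c["t"])
cv2.imwrite("pics/m4.png",cv2.resize(im[:330,130:500],(672,600),interpolation=cv2.INTER_CUBIC))
```

```text
[ 0.5624 -0.2192  0.3181] [[-0.005 -0.001  1.   ]
 [-1.     0.    -0.005]
 [-0.    -1.    -0.001]] 0.7016735234168682
[ 0.56226444 -0.13367786  0.46145475]
```

View pics/m4.png

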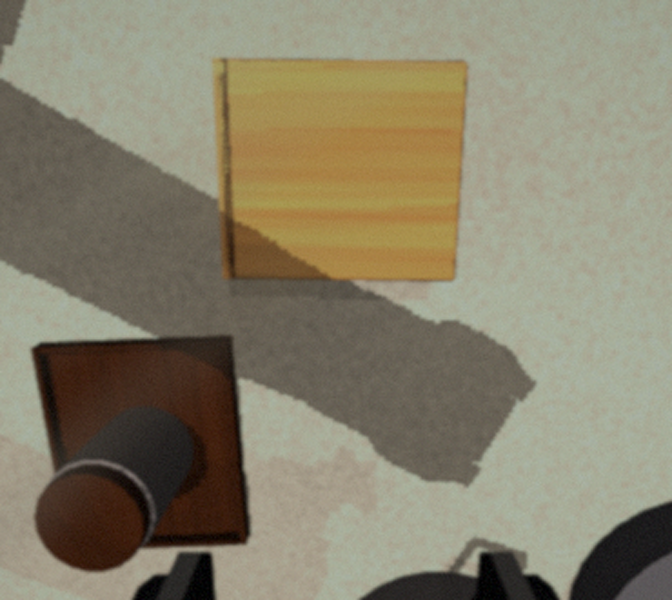

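Run:
```python
from h import *
c=np.load("w4.npy",allow_pickle=True).item()
L=np.array([(467,62),(455,280),(222,279),(213,58)])*[370/672,330/600]+[130,0]
P=back(L,.07,c);print(P.round(4),rect(P))
```

```text
[[ 0.624  -0.0697  0.07  ]
 [ 0.6231 -0.1784  0.07  ]
 [ 0.4927 -0.1772  0.07  ]
 [ 0.4951 -0.0672  0.07  ]] (array([ 0.5587, -0.1231]), array([-0.81, -0.89]), array([0.1297, 0.1093]))
```

Emit:
jog_arm([
  {"x":0,"y":45,"z":-4,"rx":0,"ry":0.01,"rz":0},
  {"x":0,"y":90,"z":-4,"rx":0,"ry":0.01,"rz":0},
  {"x":0,"y":135,"z":-4,"rx":0,"ry":0.01,"rz":0},
  {"x":0,"y":180,"z":-4,"rx":0,"ry":0.01,"rz":0},
  {"x":0,"y":220,"z":-4,"rx":0,"ry":0.01,"rz":0},
  {"x":0,"y":255,"z":-4,"rx":0,"ry":0.01,"rz":0},
  {"x":0,"y":280,"z":-4,"rx":0,"ry":0.01,"rz":0},
  {"x":0,"y":297,"z":-4,"rx":0,"ry":0.01,"rz":0},
  {"x":0,"y":297,"z":-4,"rx":0,"ry":0.01,"rz":0},
])

```text
time_s: 14.2
eef_pos: [0.5566, -0.2181, 0.0188]
tcp_rot: [-1.203, 1.226, -1.217]
force: [-1.4, 0.6, -0.1]
gripper_width: 0.704
```

Emit:
jog_arm([
  {"x":-12,"y":0,"z":0,"rx":0,"ry":0,"rz":0},
  {"x":-22,"y":0,"z":0,"rx":0,"ry":0,"rz":0},
  {"x":-28,"y":0,"z":0,"rx":0,"ry":0,"rz":0},
  {"x":-34,"y":0,"z":0,"rx":0,"ry":0,"rz":0},
  {"x":-42,"y":0,"z":0,"rx":0,"ry":0,"rz":0},
  {"x":-52,"y":0,"z":0,"rx":0,"ry":0,"rz":0},
  {"x":-62,"y":0,"z":0,"rx":0,"ry":0,"rz":0},
  {"x":-72,"y":0,"z":0,"rx":0,"ry":0,"rz":0},
  {"x":-82,"y":0,"z":0,"rx":0,"ry":0,"rz":0},
  {"x":-92,"y":0,"z":0,"rx":0,"ry":0,"rz":0},
])

```text
time_s: 15.2
eef_pos: [0.5617, -0.1285, 0.0229]
tcp_rot: [-1.202, 1.219, -1.226]
force: [0.1, -5.3, 1.5]
gripper_width: 0.702
```

Emit:
jog_arm([
  {"x":-10,"y":0,"z":0,"rx":0,"ry":0,"rz":0},
  {"x":-20,"y":0,"z":0,"rx":0,"ry":0,"rz":0},
  {"x":-28,"y":0,"z":0,"rx":0,"ry":0,"rz":0},
  {"x":-34,"y":0,"z":0,"rx":0,"ry":0,"rz":0},
  {"x":-38,"y":0,"z":0,"rx":0,"ry":0,"rz":0},
  {"x":-40,"y":0,"z":0,"rx":0,"ry":0,"rz":0},
])

```text
time_s: 15.8
eef_pos: [0.5623, -0.0884, 0.0229]
tcp_rot: [-1.202, 1.218, -1.226]
force: [0.0, -6.0, 2.9]
gripper_width: 0.703
```

Emit:
jog_arm([
  {"x":15,"y":0,"z":0,"rx":0,"ry":0,"rz":0},
  {"x":30,"y":-30,"z":0,"rx":0,"ry":0,"rz":0},
  {"x":30,"y":-80,"z":0,"rx":0,"ry":0,"rz":0},
  {"x":30,"y":-130,"z":0,"rx":0,"ry":0,"rz":0},
  {"x":30,"y":-180,"z":0,"rx":0,"ry":0,"rz":0},
  {"x":30,"y":-230,"z":0,"rx":0,"ry":0,"rz":0},
  {"x":30,"y":-280,"z":0,"rx":0,"ry":0,"rz":0},
  {"x":30,"y":-320,"z":0,"rx":0,"ry":0,"rz":0},
  {"x":30,"y":-320,"z":0,"rx":0,"ry":0,"rz":0},
])

```text
time_s: 16.7
eef_pos: [0.5629, -0.1184, 0.3483]
tcp_rot: [-1.195, 1.213, -1.229]
force: [0.5, 0.0, 0.4]
gripper_width: 0.702
```

Run:
```python
from h import *
s=bot.read_state();R=Ro.from_rotvec(s["tcp_rot"]).as_matrix();print(s["eef_pos"].round(4),R.round(3),s["gripper_width"])
c=bot.get_calibration("wrist");im=bot.get_image("wrist");np.save("w5.npy",c,allow_pickle=True);cv2.imwrite("pics/w5.png",im);print(-c["R"].T@c["t"])
p=proj([(.498,.15,.1),(.628,.15,.1),(.498,-.07,.07),(.628,-.07,.07)],c);print(p)
x0,y0=np.maximum(p.min(0)-30,0).astype(int);x1,y1=(p.max(0)+30).astype(int);k=min(800/(x1-x0),600/(y1-y0));print(x0,y0,k)
cv2.imwrite("pics/m5.png",cv2.resize(cv2.convertScaleAbs(im[y0:y1,x0:x1],alpha=1.4),None,fx=k,fy=k,interpolation=cv2.INTER_CUBIC))
```

```text
[ 0.5629 -0.1184  0.3483] [[-0.017  0.011  1.   ]
 [-1.    -0.003 -0.017]
 [ 0.003 -1.     0.011]] 0.7020375743783699
[ 0.56209874 -0.0324083   0.49143701]
[[ 232.58754243 -128.41520395]
 [ 391.46758124 -130.86387435]
 [ 257.25271687  144.29979548]
 [ 377.05617102  142.07547463]]
202 0 3.4482758620689653
```

View pics/m5.png

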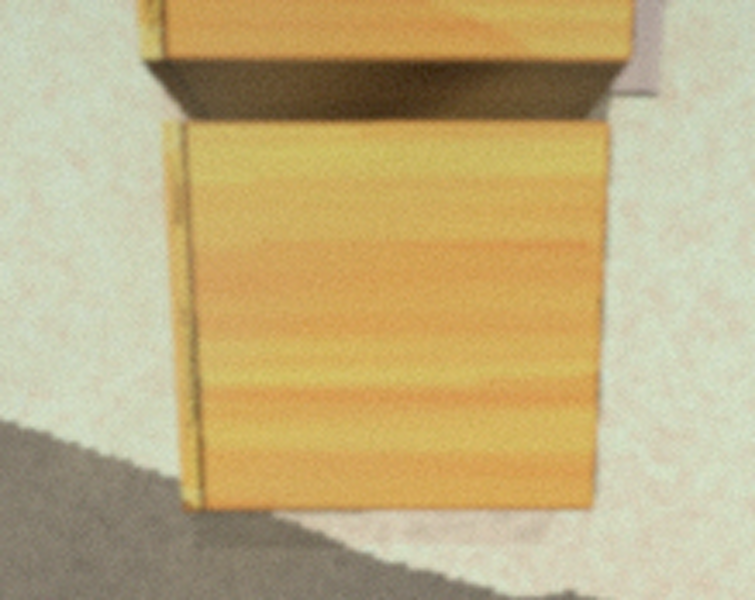

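Run:
```python
from h import *
c=np.load("w5.npy",allow_pickle=True).item();k=3.448
f=lambda L:np.array(L,float)/k+[202,0]
P=back(f([(608,121),(593,508),(184,508),(164,121)]),.07,c);print(P.round(4),rect(P))
print("fixed BR FR",back(f([(632,58),(142,61)]),.1,c).round(4))
```

```text
[[ 0.6259  0.0336  0.07  ]
 [ 0.6248 -0.0755  0.07  ]
 [ 0.4957 -0.0732  0.07  ]
 [ 0.4979  0.0356  0.07  ]] (array([ 0.5611, -0.0199]), array([-0.96, -0.86]), array([0.1285, 0.109 ]))
fixed BR FR [[0.6272 0.0437 0.1   ]
 [0.4978 0.0449 0.1   ]]
```

Relative to the fixed unit's front the loose front is level within about 1 mm, with a gap of about 9 mm. Final push.

Emit:
jog_arm([
  {"x":0,"y":45,"z":0,"rx":0,"ry":0,"rz":0},
  {"x":0,"y":90,"z":0,"rx":0,"ry":0,"rz":0},
  {"x":0,"y":135,"z":0,"rx":0,"ry":0,"rz":0},
  {"x":0,"y":180,"z":0,"rx":0,"ry":0,"rz":0},
  {"x":0,"y":225,"z":0,"rx":0,"ry":0,"rz":0},
  {"x":0,"y":265,"z":0,"rx":0,"ry":0,"rz":0},
  {"x":0,"y":300,"z":0,"rx":0,"ry":0,"rz":0},
  {"x":0,"y":318,"z":0,"rx":0,"ry":0,"rz":0},
  {"x":-10,"y":320,"z":0,"rx":0,"ry":0,"rz":0},
  {"x":-20,"y":320,"z":0,"rx":0,"ry":0,"rz":0},
])

```text
time_s: 17.75
eef_pos: [0.5597, -0.0964, 0.0206]
tcp_rot: [-1.202, 1.225, -1.22]
force: [0.4, -0.4, -0.1]
gripper_width: 0.705
```

Emit:
jog_arm([
  {"x":-5,"y":0,"z":0,"rx":0,"ry":0,"rz":0},
  {"x":-10,"y":0,"z":0,"rx":0,"ry":0,"rz":0},
  {"x":-13,"y":0,"z":0,"rx":0,"ry":0,"rz":0},
  {"x":-16,"y":0,"z":1,"rx":0,"ry":0,"rz":0},
  {"x":-18,"y":0,"z":1,"rx":0,"ry":0,"rz":0},
  {"x":-18,"y":0,"z":1,"rx":0,"ry":0,"rz":0},
])

```text
time_s: 18.35
eef_pos: [0.5633, -0.0803, 0.0228]
tcp_rot: [-1.201, 1.219, -1.225]
force: [-1.0, -5.2, 4.3]
gripper_width: 0.702
```

Emit:
jog_arm([
  {"x":-1,"y":0,"z":0,"rx":0,"ry":0,"rz":0},
  {"x":-1,"y":0,"z":0,"rx":0,"ry":0,"rz":0},
])

```text
time_s: 18.55
eef_pos: [0.5634, -0.0798, 0.0228]
tcp_rot: [-1.201, 1.219, -1.226]
force: [-1.5, -6.0, 4.2]
gripper_width: 0.701
```

Emit:
jog_arm([
  {"x":-1,"y":0,"z":0,"rx":0,"ry":0,"rz":0},
  {"x":-2,"y":0,"z":0,"rx":0,"ry":0,"rz":0},
  {"x":-2,"y":0,"z":0,"rx":0,"ry":0,"rz":0},
])

```text
time_s: 18.85
eef_pos: [0.5633, -0.0792, 0.0228]
tcp_rot: [-1.203, 1.219, -1.228]
force: [-1.6, -10.1, 4.8]
gripper_width: 0.706
```

Emit:
jog_arm([
  {"x":-1,"y":0,"z":0,"rx":0,"ry":0,"rz":0},
  {"x":-1,"y":0,"z":0,"rx":0,"ry":0,"rz":0},
])

```text
time_s: 19.05
eef_pos: [0.5631, -0.0792, 0.0228]
tcp_rot: [-1.205, 1.219, -1.23]
force: [-2.5, -13.0, 5.3]
gripper_width: 0.704
```

Emit:
jog_arm([
  {"x":-1,"y":0,"z":0,"rx":0,"ry":0,"rz":0},
  {"x":-1,"y":0,"z":0,"rx":0,"ry":0,"rz":0},
])

```text
time_s: 19.25
eef_pos: [0.563, -0.0793, 0.0228]
tcp_rot: [-1.206, 1.219, -1.232]
force: [-3.4, -16.1, 3.8]
gripper_width: 0.701
```

Emit:
jog_arm([
  {"x":-1,"y":0,"z":0,"rx":0,"ry":0,"rz":0},
  {"x":-2,"y":0,"z":0,"rx":0,"ry":0,"rz":0},
  {"x":-3,"y":0,"z":0,"rx":0,"ry":0,"rz":0},
  {"x":-3,"y":0,"z":0,"rx":0,"ry":0,"rz":0},
])

```text
time_s: 19.65
eef_pos: [0.5631, -0.0795, 0.023]
tcp_rot: [-1.211, 1.217, -1.238]
force: [-5.0, -25.6, 3.4]
gripper_width: 0.704
```

Emit:
jog_arm([
  {"x":10,"y":0,"z":0,"rx":0,"ry":0,"rz":0},
  {"x":30,"y":0,"z":0,"rx":0,"ry":0,"rz":0},
  {"x":45,"y":-40,"z":0,"rx":0,"ry":0,"rz":0},
  {"x":45,"y":-90,"z":0,"rx":0,"ry":0,"rz":0},
  {"x":45,"y":-140,"z":0,"rx":0,"ry":0,"rz":0},
  {"x":40,"y":-190,"z":0,"rx":0,"ry":0,"rz":0},
  {"x":20,"y":-230,"z":0,"rx":0,"ry":0,"rz":0},
  {"x":0,"y":-250,"z":0,"rx":0,"ry":0,"rz":0},
  {"x":-20,"y":-250,"z":0,"rx":0,"ry":0,"rz":0},
  {"x":-20,"y":-250,"z":0,"rx":0,"ry":0,"rz":0},
])

```text
time_s: 20.65
eef_pos: [0.563, -0.0486, 0.2727]
tcp_rot: [-1.2, 1.219, -1.219]
force: [0.0, -0.5, -0.7]
gripper_width: 0.701
```

```bash
cat > look.py <<'E'
import sys;from h import *
n=sys.argv[1];s=bot.read_state();R=Ro.from_rotvec(s["tcp_rot"]).as_matrix();print(s["eef_pos"].round(4),R.round(3).tolist())
c=bot.get_calibration("wrist");im=bot.get_image("wrist");np.save(f"w{n}.npy",c,allow_pickle=True);cv2.imwrite(f"pics/w{n}.png",im)
p=proj([(.498,.10,.1),(.628,.10,.1),(.498,-.07,.07),(.628,-.07,.07)],c)
x0,y0=np.maximum(p.min(0)-15,0).astype(int);x1,y1=(p.max(0)+15).astype(int);k=min(800/(x1-x0),600/(y1-y0));print(x0,y0,k)
cv2.imwrite(f"pics/m{n}.png",cv2.resize(cv2.convertScaleAbs(im[y0:y1,x0:x1],alpha=1.4),None,fx=k,fy=k,interpolation=cv2.INTER_CUBIC))
E
python3 look.py 6
```

```text
[ 0.563  -0.0486  0.2727] [[-0.014, 0.002, 1.0], [-1.0, 0.002, -0.014], [-0.002, -1.0, 0.002]]
214 1 2.4896265560165975
```

View pics/m6.png

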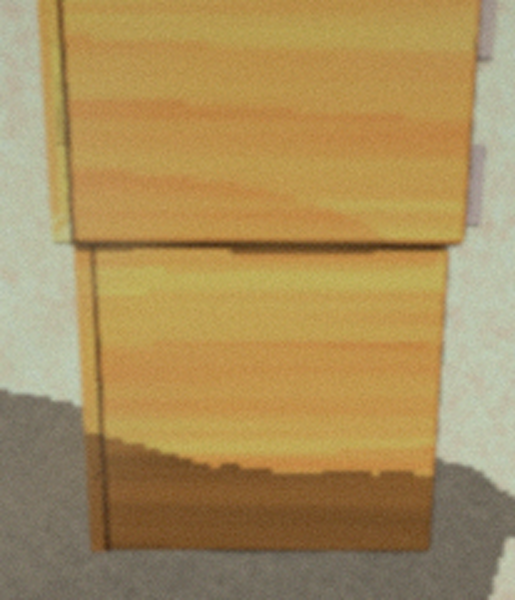

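Run:
```python
from h import *
c=np.load("w6.npy",allow_pickle=True).item();k=2.4896
f=lambda L:np.array(L,float)/k+[214,1]
P=back(f([(447,248),(429.5,549),(91,549),(76,248)]),.07,c);print("loose",P.round(4),rect(P))
F=back(f([(463,242),(53,242),(479,0),(39,0)]),.1,c);print("fixed BR FR, back@row0, front@row0",F.round(4))
d=F[1]-F[3];print("front yaw",np.degrees(np.arctan(-d[0]/d[1]))); d=F[0]-F[2];print("back yaw",np.degrees(np.arctan(-d[0]/d[1])))
```

```text
loose [[ 0.6272  0.0423  0.07  ]
 [ 0.6259 -0.066   0.07  ]
 [ 0.4963 -0.0642  0.07  ]
 [ 0.499   0.044   0.07  ]] (array([ 0.5621, -0.011 ]), array([-0.8 , -1.08]), array([0.1289, 0.1083]))
fixed BR FR, back@row0, front@row0 [[0.6266 0.0435 0.1   ]
 [0.4975 0.0453 0.1   ]
 [0.6276 0.1098 0.1   ]
 [0.4991 0.1115 0.1   ]]
front yaw -1.4178356803418724
back yaw -0.8806839286786273
```

The units meet. The loose front measures about 1 mm behind the fixed one, close to the measuring noise. One closer look at the front seam.

Emit:
jog_arm([
  {"x":-10,"y":40,"z":-30,"rx":0,"ry":0,"rz":0},
  {"x":-19,"y":80,"z":-58,"rx":0,"ry":0,"rz":0},
  {"x":-19,"y":115,"z":-58,"rx":0,"ry":0,"rz":0},
  {"x":-19,"y":135,"z":-58,"rx":0,"ry":0,"rz":0},
  {"x":-19,"y":143,"z":-58,"rx":0,"ry":0,"rz":0},
  {"x":-19,"y":143,"z":-58,"rx":0,"ry":0,"rz":0},
  {"x":-19,"y":143,"z":-58,"rx":0,"ry":0,"rz":0},
])

```text
time_s: 21.4
eef_pos: [0.5059, -0.0317, 0.1292]
tcp_rot: [-1.2, 1.221, -1.222]
force: [-0.3, 0.9, 0.3]
gripper_width: 0.698
```

Run:
```python
from h import *
s=bot.read_state();print(s["eef_pos"].round(4))
c=bot.get_calibration("wrist");im=bot.get_image("wrist");np.save("w7.npy",c,allow_pickle=True);cv2.imwrite("pics/w7.png",im)
p=proj([(.498,.0445,.1),(.498,.0445,.07),(.498,-.06,.07),(.498,.1,.1)],c);print(p)
x,y=p[0].astype(int);x0,y0=max(x-100,0),max(y-75,0);print(x0,y0)
cv2.imwrite("pics/m7.png",cv2.resize(cv2.convertScaleAbs(im[y0:y0+150,x0:x0+200],alpha=1.4),None,fx=4,fy=4,interpolation=cv2.INTER_CUBIC))
```

```text
[ 0.5059 -0.0317  0.1292]
[[300.63333424 130.54980229]
 [303.38347824 127.21730115]
 [308.86052153 307.10006681]
 [295.80196077 -16.64363172]]
200 55
```

View pics/m7.png

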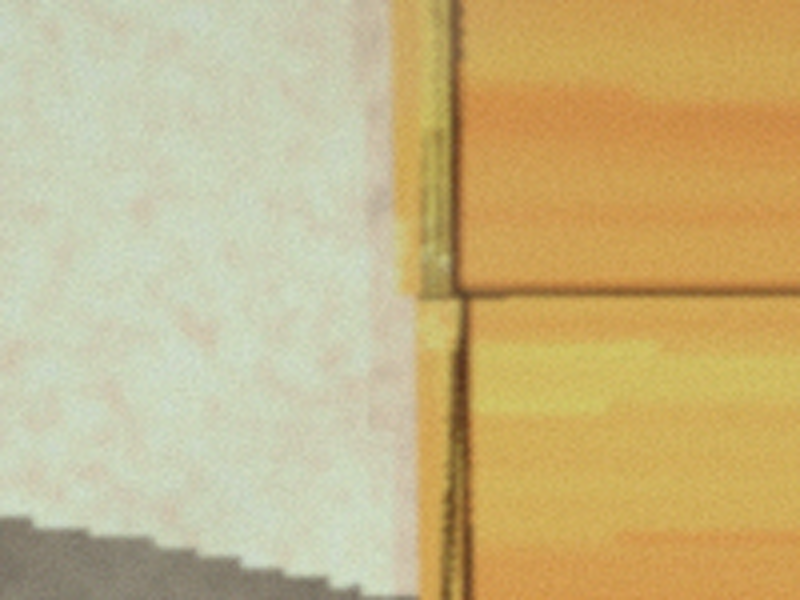

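The close-up shows a tight seam. The front edges are at crop x 398 (fixed) and 415 (loose); parallax accounts for 11 of those 17 px, which leaves about 0.7 mm. That is level, so I retreat and take the last look.

Emit:
jog_arm([
  {"x":0,"y":-40,"z":0,"rx":0,"ry":0,"rz":0},
  {"x":0,"y":-80,"z":0,"rx":0,"ry":0,"rz":0},
  {"x":0,"y":-120,"z":-20,"rx":0,"ry":0,"rz":0},
  {"x":0,"y":-160,"z":-50,"rx":0,"ry":0,"rz":0},
  {"x":0,"y":-190,"z":-80,"rx":0,"ry":0,"rz":0},
  {"x":0,"y":-190,"z":-110,"rx":0,"ry":0,"rz":0},
  {"x":0,"y":-190,"z":-110,"rx":0,"ry":0,"rz":0},
  {"x":0,"y":-190,"z":-110,"rx":0,"ry":0,"rz":0},
])

```text
time_s: 22.25
eef_pos: [0.3957, -0.0296, 0.3199]
tcp_rot: [-1.199, 1.219, -1.224]
force: [-0.0, -0.2, -0.5]
gripper_width: 0.699
```

Run:
```python
from h import *
s=bot.read_state();print(s["eef_pos"].round(3),s["joint_vel"].round(3))
cv2.imwrite("pics/s8.png",bot.get_image("scene"))
```

```text
[ 0.396 -0.03   0.32 ] [ 0.004  0.041  0.011 -0.01  -0.002  0.001]
```

View pics/s8.png

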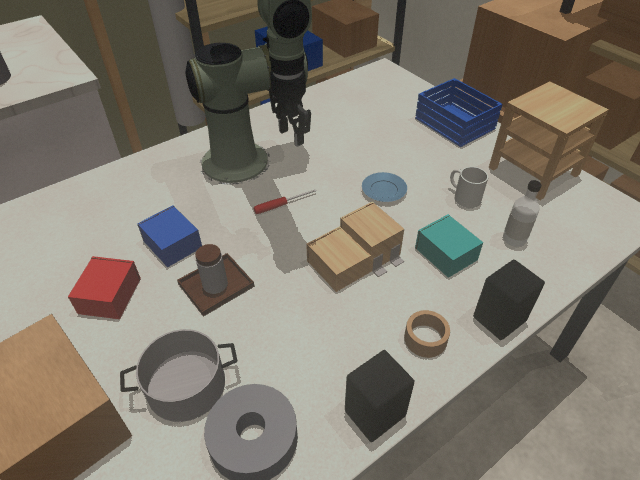

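The canister stands upright in the tray at (212,270). The units are side by side at (370,240), and the bystanders are where they were.

```bash
python3 -c "
from cell import bot
print(bot.hand_in())"
```

```text
the job is handed in; nothing more can be done
None
```

I handed the job in at about 22 s, well under the 72 s limit. The canister went into the tray first, then I slid the loose unit against the fixed one.

- **Canister:** gripped front to back, lifted out of the gap and set down in the middle of the tray. The last scene picture shows it upright there.
- **Loose unit:** pushed low with two fingers, first from behind to line up the front and square it, then from the side until it seated against the fixed unit. The final press was about 26 N, and the fingers had stopped moving by then.
- **Bystanders:** in the last scene picture the plate, mug, cooking pot and coloured look-alikes are where they were.

**Last checks:**
- The close-up shows a tight seam.
- The drawer fronts did not measure exactly level. The close-up puts the loose front about 0.7 mm behind the fixed one, and the picture before it gave about 1 mm. Just before the final push it had measured about 0.6 mm the other way. Measuring error is about 0.5–1 mm, so I left it.
- The two sides look parallel to within about half a degree, also within measuring error.

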